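Load the die station and work its sticky shutter home

TASK

Put the oblong aluminium blank flat into the matching cavity of the green die station, then slide the station's shutter fully home over it by its two end posts. The shutter is sticky and racks: pushed at one end only it goes askew and jams, so work it along with short alternating pushes on the two posts, never forcing it when it binds, and leave it shut and square. Leave the round blank, the jar and the hammer where they are.

Things in the scene. Friction and masses are not known exactly. Their poses are not given: they have to be found in the camera images.
- station: Fixed green die station, 236 x 264 mm (x, y), 50 mm high, turned up to 0.3 rad. Origin: centre of its underside. +x is the way the shutter closes (away from the robot), +y its left. A flat cowl roofs x -118 to 0 mm, y -78 to 78 mm; the die block lies at x 2 to 102 mm. Shutter tracks run along both sides (|y| 92 to 132 mm). Cowl and tracks top out at 50 mm; only the shutter's posts are higher.
- nest (a point): Centre of the floor of the rectangular cavity in the steel die block: 52 mm along the station's +x from its origin, 18 mm above the table, axes as the station's. The cavity is 80 mm long (x), 64 mm wide (y), 6 mm deep, with 2 mm bevelled edges; the block's top (100 x 130 mm) is 24 mm above the table. The seated blank stands 10 mm proud and the shutter passes over it.
- blank_center (a point): Centre (half-way up) of the loose oblong aluminium blank, a plain block 76 mm long (its x), 60 mm wide (its y), 16 mm thick (its z), about 0.22 kg, lying flat on the table left or right of the station. It fits the cavity with its long side along the station's x, either way round. Seated, its centre is 8 mm above nest.
- shutter: The shutter: aluminium plate 104 mm along the track (its x, the closing way), 230 mm across, 6 mm thick, about 0.6 kg. Origin: centre of its underside, 38 mm above the table. It lies loose in the tracks on shoes 70 mm long with 6 mm of side play in all: it jams at about 0.10 rad of skew; one post leading the other by up to 15 mm is safe. Pushing one post moves that end and leaves the other nearly still.
- post_left (a point): On the axis of the shutter's left (+y) push post, half-way up: an upright steel cylinder 18 mm in diameter, foot 44 mm and top 76 mm above the table, 98 mm to the left of the shutter's origin. It takes about 2 to 8 N to slide. At the start the posts are at station x -0.057 to -0.045 m; shut against the end stops both are at station x +0.044 m.
- post_right (a point): The same point of the shutter's right (-y) push post, 98 mm to the right of the shutter's origin.
- disc: Round aluminium blank, 80 mm in diameter and 16 mm thick, loose on the table on the other side of the station from the oblong one; it does not fit the cavity. Origin: centre of its underside. Leave it alone.
- jar: Amber glass jar with steel cap, 60 mm in diameter, 140 mm high, standing on the table beyond the short end of the oblong blank. Origin: centre of its underside. Leave it alone.
- hammer: Hammer lying on the table beyond the round blank, about 0.3 m long along its x, handle to its -x. Leave it alone.
- vise: Fixed low machine vise, 160 x 90 mm, 80 mm high, away to the right. Origin: centre of its underside.
Not all that is in view belongs to the job. What is meant by the shutter is not yellow, and is the smaller of those in its own colour.

How it is judged:
On the way, in this order (a step that is already met when the one before it is completed fails the run):
1. the oblong blank lies flat in the cavity, let go, with the shutter still open (z of blank_center in the frame of nest between 0.004 and 0.0105 m and horizontal distance between blank_center and nest below 0.006 m and angle between the x axis of blank_center and the x axis of station, either way round below 0.1 rad and angle between blank_center's own z axis and vertical below 0.06 rad and contact force between the fingers and blank below 0.3 N and x of each of post_left, post_right in the frame of station below 0 m), for 0.2 s.
2. the shutter is home at both ends (x of each of post_left, post_right in the frame of station above 0.039 m and z of each of post_left, post_right in the frame of station below 0.066 m and angle between post_left's own z axis and vertical below 0.06 rad), for 0.2 s.
At the end, for the whole second after the job is handed in: The oblong blank lies flat in the cavity (centre within 6 mm of the cavity's, long side within 0.1 rad of the station's x, at cavity-floor depth within 2.5 mm) and both posts of the shutter are within 5 mm of the fully shut position, the shutter still down in its tracks; everything at rest (all of step 2 and z of blank_center in the frame of nest between 0.004 and 0.0105 m and horizontal distance between blank_center and nest below 0.006 m and angle between the x axis of blank_center and the x axis of station, either way round below 0.1 rad and angle between blank_center's own z axis and vertical below 0.06 rad and linear speed of each of shutter, blank below 0.02 m/s); the robot touches nothing.
It fails at once if the shutter is forced: the robot pushes it with more than 60 N (contact force between the arm and shutter above 60 N).
It fails at once if the shutter is forced: the fingers push it with more than 60 N (contact force between the fingers and shutter above 60 N).
It fails at once if the round blank is moved by more than 25 mm (distance of disc from where it was at the start of the episode above 0.025 m).
It fails at once if the jar is moved by more than 25 mm (distance of jar from where it was at the start of the episode above 0.025 m).
It fails at once if the hammer is moved by more than 25 mm (distance of hammer from where it was at the start of the episode above 0.025 m).
It also fails if it takes over 72 s, if anything falls off the work surface, if the arm or the gripper's body presses on something with over 40 N, if the wrist force passes 120 N, or if a joint passes its speed limit or range.

ROBOT

A 6-joint arm with a two-finger parallel gripper is mounted at the origin on the work surface. World frame = base frame: x ahead of the robot, y to its left, z up, the work surface at z = 0. Lengths are in m, angles in rad, forces in N, time in s.
With the tool pointing down it reaches from about 0.275 to 0.75 m from the base axis. Payload 10.2 kg.
Tool frame: the origin (TCP) lies on the centre line of the jaws, within the pads' length; the fingertips stand 14 mm ahead of it and the grasp point (between the pads) lies 5 mm behind it; z points along the fingers, y is the line along which they close (so a half turn about z gives the same grasp; the last joint's range is limited). The gripper opens to 88 mm and grips with 3 to 60 N. Pads are 18 mm wide; open, the fingers measure 123 mm over their backs; the gripper's body (75 mm by 187 mm) begins 45 mm behind the grasp point.
Start: joints at [-0.223, 0.313, 1.498, -0, 1.331, -0.223], TCP at [0.525, -0, 0.216] pointing down, gripper open.
Joint ranges: [-2.94, 2.94], [-0.97, 2.17], [0.19, 2.56], [-1.23, 4.37], [0.02, 3.11], [-2.88, 2.88]. Speed limits (rad/s): [2.39, 2.39, 3.01, 3.14, 3.14, 3.14].

INTERFACE

Orientations are given as a unit quaternion [w, x, y, z].
In Python, from bench import arm gives the robot as it stands.
- The arm moves only by the tool play_rows, never from a script. Its argument "targets" is a list of rows, each a list of 3 entries, a list of its own where there are three numbers: the shift along the world's x, y, z in mm, then the turn, a rotation vector about the world's x, y, z in rad, then the finger opening in mm, from 0 to 88.1. In form: [[[tx, ty, tz], [ax, ay, az], fingers], ...]. A call has 1 to 12 rows; each row shifts and turns the commanded pose from where the row before left it; what a row does not reach is not made up. A row lasts 1/12 s, in which the tool goes at most 41.7 mm and 7.16 degrees, less where a joint would pass 70% of its speed; a pose out of reach is approached as far as the arm can. A call with a gripper value outside its range is refused whole. The fingers move at their own pace and stop on an object; "squeeze" is the grip in N (left out, the last holds). Time passes only in rows, so rows that do not move let the fingers close. It gives the time, the measured TCP pose, the force, the opening and the grip force at its end, in the units of the state.
- arm.sense(): the state, without advancing time (a new reading comes with each control period).
- arm.camera(name): name is "scene" or "side" or "wrist"; returns the picture (420x560x3 uint8, red, green, blue); there is no depth.
- arm.calibration(name): a dict with "K" (3x3 intrinsics, pixels), "dist_coeffs" ([k1, k2, p1, p2, k3] as OpenCV has them; the pictures are not rectified), "R" (3x3) and "t" (3): a world point X has camera coordinates R X + t; the wrist camera has in their place "hand_eye" (4x4, takes a point from camera to tool coordinates, whose origin is the TCP and whose axes are the flange's). Camera axes: x right, y down, z forward; pixel columns grow to the right and rows downward; lengths in m; the calibration is good to about 2 mm. A picture is of the moment at which its call begins: read the wrist's pose just before it. calibration takes no time and is no camera call.
- arm.sign_off(): hands the job in; it is judged then, once.
The state is a dict: "clock": time; "joints": joint angles; "qd": joint speeds; "tau": joint torques, N m; "eef_pos": TCP position; "tcp_rot": TCP orientation; "force": force on the tool from outside, world axes, zero at the start; "moment": the same for the moment, N m; "finger_gap": opening from 0.0 (shut) to 1.0 (fully open); "grasp_force": force on a finger pad.
Only numpy, scipy, OpenCV 4.12 (cv2) and the standard library are available. Lean on these libraries where they do the work, as an engineer would, in place of code of your own. Each camera call takes 0.05 s, during which the arm holds its last target. There are 200 camera calls.

## Working session

There is one attempt and no reset: what is moved stays moved. The work goes in short steps, Python scripts to look and compute and a tool call to move; the robot and the scene stay as the last step left them, time stands still between calls to the robot, and variables do not carry over. Pictures are saved under pics/ and viewed, at most 10 in all, crops included, and the job is handed in when it is done.

Besides the shell and the picture viewer there is one more tool, called after ">>>" by a JSON object that holds its "api" and its "payload". play_rows: Moves the arm, as the interface text tells. Its arguments: {"type":"object","properties":{"targets":{"type":"array"},"squeeze":{"type":"number"}},"required":["targets"]}

```bash
mkdir -p pics; python3 - <<'E'
from bench import arm
import cv2,numpy as np
a=arm.camera("scene");b=arm.camera("side")
cv2.imwrite("pics/a.png",cv2.cvtColor(a,cv2.COLOR_RGB2BGR));cv2.imwrite("pics/b.png",cv2.cvtColor(b,cv2.COLOR_RGB2BGR))
s=arm.sense();print(s)
for n in("scene","side","wrist"):
  c=arm.calibration(n);print(n,{k:np.round(v,4).tolist() for k,v in c.items() if not isinstance(v,str)})
E
```

```text
{'clock': 0.1, 'joints': array([-2.23343857e-01,  3.13387358e-01,  1.49834005e+00, -6.33614502e-06,
        1.33101905e+00, -2.23395596e-01]), 'qd': array([-0.00175358, -0.00078969, -0.00137194,  0.00054199, -0.00014118,
        0.00012337]), 'tau': array([ 3.19868399e-03, -4.02814186e+01, -2.52645475e+01,  6.95334817e-02,
        3.42543027e-02, -5.51177254e-05]), 'eef_pos': array([5.24755419e-01, 7.11525490e-05, 2.15329672e-01]), 'tcp_rot': array([-4.86519789e-04,  7.07087838e-01,  7.07125489e-01, -3.10036252e-04]), 'force': array([ 0.63332477,  0.88277769, -0.55433762]), 'moment': array([-0.05033426,  0.01101326,  0.00483332]), 'grasp_force': 0.0, 'finger_gap': 1.0001563801990205}
scene {'K': [[492.5275, 0.0, 283.5856], [0.0, 492.5275, 207.8981], [0.0, 0.0, 1.0]], 'dist_coeffs': [-0.0996, 0.0, 0.0, 0.0, 0.0], 'R': [[0.8252, 0.5648, -0.0035], [0.4677, -0.6867, -0.5565], [-0.3167, 0.4576, -0.8308]], 't': [-0.2948, -0.2527, 1.7215]}
side {'K': [[498.7393, 0.0, 270.1112], [0.0, 498.7393, 200.872], [0.0, 0.0, 1.0]], 'dist_coeffs': [0.0519, 0.0, 0.0, 0.0, 0.0], 'R': [[-0.9998, -0.0089, 0.0154], [-0.0175, 0.6349, -0.7724], [-0.0029, -0.7725, -0.635]], 't': [0.4652, 0.1326, 1.5016]}
wrist {'K': [[306.8285, 0.0, 283.6137], [0.0, 306.8285, 211.02], [0.0, 0.0, 1.0]], 'dist_coeffs': [-0.0378, 0.0, 0.0, 0.0, 0.0], 'hand_eye': [[0.0011, -0.9589, -0.2838, 0.0737], [1.0, 0.0009, 0.0006, -0.0004], [-0.0003, -0.2838, 0.9589, -0.1702], [0.0, 0.0, 0.0, 1.0]]}
```

View pics/a.png

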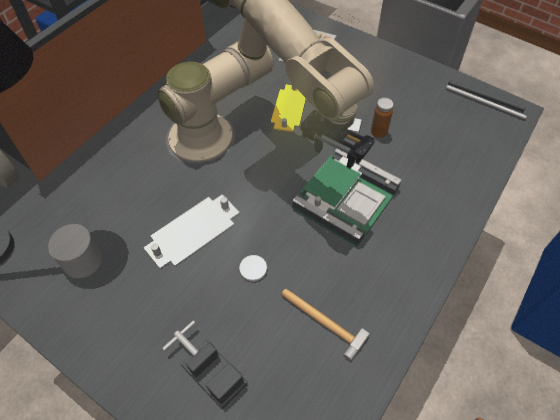

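View pics/b.png

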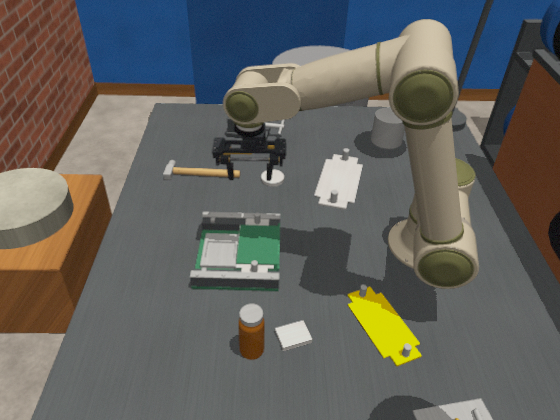

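The scene view shows the station at about (345,195), the disc at (253,268) and the jar at (382,117). In the side view the blank is at (293,335) beside the jar at (252,330). The posts are at (257,218) and (254,266), and the cavity is at (220,250).

```bash
cat > h.py <<'E'
from bench import arm
import cv2,numpy as np
from scipy.spatial.transform import Rotation as Ro
def snap(name,f=None):
    s=arm.sense();im=arm.camera(name)
    if f: cv2.imwrite("pics/"+f,cv2.cvtColor(im,cv2.COLOR_RGB2BGR))
    return s,im
def rays(name,px,s=None):
    c=arm.calibration(name);px=np.array(px,float).reshape(-1,1,2)
    d=cv2.undistortPoints(px,np.array(c["K"]),np.array(c["dist_coeffs"]))[:,0]
    d=np.c_[d,np.ones(len(d))]
    if name=="wrist":
        H=np.array(c["hand_eye"]);q=s["tcp_rot"];R=Ro.from_quat(np.r_[q[1:],q[0]]).as_matrix()
        return R@H[:3,3]+s["eef_pos"], d@(R@H[:3,:3]).T
    R=np.array(c["R"]);t=np.array(c["t"]);return -R.T@t, d@R
def onz(name,px,z,s=None):
    o,d=rays(name,px,s);return o+d*((z-o[2])/d[:,2])[:,None]
E
python3 - <<'E'
from h import *
p=lambda n,a,z:print(n,np.round(onz("side",a,z),3).tolist())
p("blank",[[293,334]],.016);p("posts top",[[257,215],[254,263]],.076)
p("cav",[[220,250]],.02);p("jar",[[252,350]],0.0);p("disc",[[273,177]],.016)
snap("wrist","w1.png")
E
```

```text
blank [[0.406, 0.337, 0.016]]
posts top [[0.506, -0.036, 0.076], [0.508, 0.158, 0.076]]
cav [[0.61, 0.056, 0.02]]
jar [[0.506, 0.373, 0.0]]
disc [[0.458, -0.307, 0.016]]
```

View pics/w1.png

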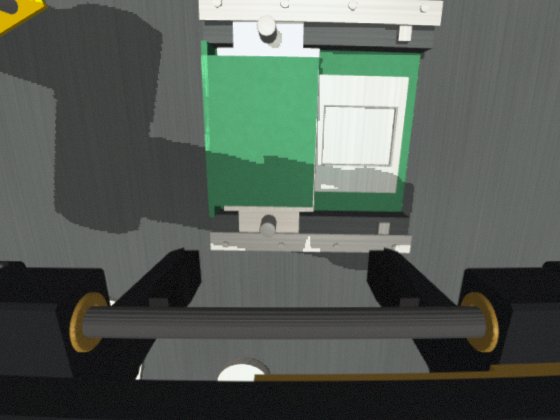

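The wrist view shows the cavity outline with corners near (324,106), (396,107), (391,165) and (322,164), post tops near (265,25) and (267,228), and the cowl in green.

```bash
python3 - <<'E'
from h import *
s=arm.sense()
c=onz("wrist",[[324,106],[396,107],[391,165],[322,164]],.024,s);print(np.round(c,4).tolist(),c.mean(0))
e=(c[1]-c[0]+c[2]-c[3]);print("yaw",np.arctan2(e[1],e[0]),np.linalg.norm(c[1]-c[0]),np.linalg.norm(c[1]-c[2]))
print(np.round(onz("wrist",[[266,20],[267,224]],.076,s),4))
im=cv2.imread("pics/b.png");g=im.min(2)
m=np.zeros_like(g);m[315:355,268:320]=g[315:355,268:320]>170
k=max(cv2.findContours(m,0,2)[0],key=cv2.contourArea)
r=cv2.minAreaRect(k);b=onz("side",cv2.boxPoints(r),.016);print(np.round(b,4).tolist(),b.mean(0),[np.linalg.norm(b[i]-b[i-1]) for i in (1,2)])
E
```

```text
[[0.5697, 0.0896, 0.024], [0.651, 0.0891, 0.024], [0.6515, 0.0237, 0.024], [0.5697, 0.0245, 0.024]] [0.61047628 0.05672122 0.024     ]
yaw -0.008204582536770323 0.08135786129405202 0.06545975340555991
[[ 0.5085  0.1615  0.076 ]
 [ 0.5068 -0.0324  0.076 ]]
[[0.4506, 0.32, 0.016], [0.3737, 0.2913, 0.016], [0.3621, 0.3504, 0.016], [0.4365, 0.377, 0.016]] [0.40573705 0.3346701  0.016     ] [np.float64(0.08211185081849462), np.float64(0.06017072869356549)]
```

>>> {"api": "play_rows", "payload": {"targets": [[[-10,28,0],[0,0,0.12],88],[[-10,28,0],[0,0,0.12],88],[[-10,28,0],[0,0,0.12],88],[[-10,28,0],[0,0,0.12],88],[[-10,28,0],[0,0,0.12],88],[[-10,28,0],[0,0,0.12],88],[[-10,28,0],[0,0,0.12],88],[[-10,28,-10],[0,0,0.12],88],[[-10,28,-10],[0,0,0.12],88],[[-10,28,-10],[0,0,0.12],88],[[-10,28,-10],[0,0,0.12],88],[[-10,28,-10],[0,0,0.12],88]], "squeeze": 25}}

```text
clock: 1.15
eef_pos: [0.4042, 0.3373, 0.1652]
tcp_rot: [-0.0, 0.062, 0.998, -0.0]
force: [-0.7, -0.3, 0.6]
finger_gap: 1.0
grasp_force: 0.0
```

>>> {"api": "play_rows", "payload": {"targets": [[[0,0,-10],[0,0,0.12],88],[[0,0,-10],[0,0,0.12],88],[[0,0,-10],[0,0,0.12],88],[[0,0,-10],[0,0,0.1],88],[[0,0,-10],[0,0,0],88],[[0,0,0],[0,0,0],88],[[0,0,0],[0,0,0],88]]}}

```text
clock: 1.73
eef_pos: [0.4049, 0.3359, 0.1156]
tcp_rot: [-0.0, -0.162, 0.987, -0.0]
force: [0.2, 0.7, 0.5]
finger_gap: 0.996
grasp_force: 0.0
```

```bash
python3 - <<'E'
from h import *
s,im=snap("wrist","w2.png");print(s["eef_pos"],s["tcp_rot"],s["joints"],s["clock"])
E
```

```text
[0.40486001 0.33587266 0.11556331] [-4.51414428e-04 -1.62375538e-01  9.86728918e-01 -1.51250475e-04] [ 4.69614448e-01  4.16460728e-01  1.62896027e+00 -1.79596628e-05
  1.09712368e+00 -1.42736905e+00] 1.7333
```

View pics/w2.png

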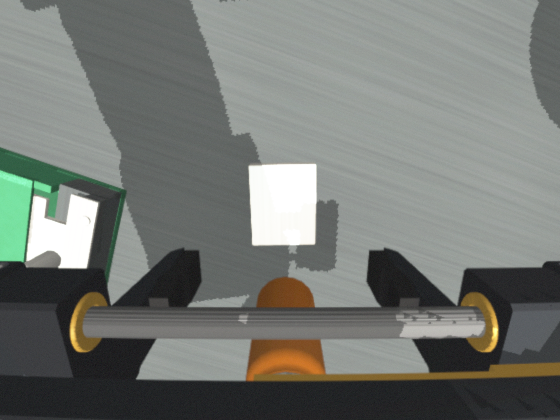

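The blank shows as a clear white quadrilateral spanning about columns 249–316 and rows 164–245, nearly aligned with the jaws, and the jar is at (285,330).

```bash
cat >> h.py <<'E'
def blank(im,s,z=.016,thr=215,roi=(120,300,200,360)):
    g=im.min(2);m=np.zeros_like(g);y0,y1,x0,x1=roi;m[y0:y1,x0:x1]=255*(g[y0:y1,x0:x1]>thr)
    m=cv2.morphologyEx(m,cv2.MORPH_OPEN,np.ones((9,9)))
    k=max(cv2.findContours(m,0,2)[0],key=cv2.contourArea);a=cv2.approxPolyDP(k,8,True)
    b=cv2.boxPoints(cv2.minAreaRect(k));P=onz("wrist",k[:,0],z,s)[:,:2]
    (c,w,ang)=cv2.minAreaRect((P*1e4).astype(np.float32))
    return np.array(c)/1e4,np.array(w)/1e4,np.deg2rad(ang),a[:,0].tolist()
def yaw(s):
    q=s["tcp_rot"];R=Ro.from_quat(np.r_[q[1:],q[0]]).as_matrix();return np.arctan2(R[1,1],R[0,1])
E
python3 - <<'E'
from h import *
s=arm.sense();im=cv2.imread("pics/w2.png")
print(blank(im,s),s["eef_pos"],yaw(s))
E
```

```text
(array([0.40669353, 0.33630039]), array([0.07596   , 0.05942009]), np.float64(0.33445977668983995), [[249, 166], [253, 244], [313, 243], [315, 164]]) [0.40514381 0.33601225 0.11608485] 1.89749648507835
```

>>> {"api": "play_rows", "payload": {"targets": [[[1.5,0.5,-15],[0,0,0.008],88],[[0,0,-20],[0,0,0],88],[[0,0,-20],[0,0,0],88],[[0,0,-20],[0,0,0],88],[[0,0,-13],[0,0,0],88],[[0,0,-6],[0,0,0],88],[[0,0,0],[0,0,0],60],[[0,0,0],[0,0,0],50],[[0,0,0],[0,0,0],50],[[0,0,0],[0,0,0],50],[[0,0,0],[0,0,0],50],[[0,0,0],[0,0,0],50]], "squeeze": 30}}

```text
clock: 2.78
eef_pos: [0.4067, 0.3366, 0.0223]
tcp_rot: [0.0, -0.168, 0.986, 0.0]
force: [0.2, -0.9, 0.2]
finger_gap: 0.575
grasp_force: 0.0
```

```bash
python3 - <<'E'
from h import *
s,im=snap("wrist","w3.png");print(s["eef_pos"],s["finger_gap"],s["grasp_force"],s["force"])
E
```

```text
[0.40671493 0.33661467 0.02229618] 0.5748066946156767 0.0 [ 0.19194599 -0.86405639  0.22953256]
```

View pics/w3.png

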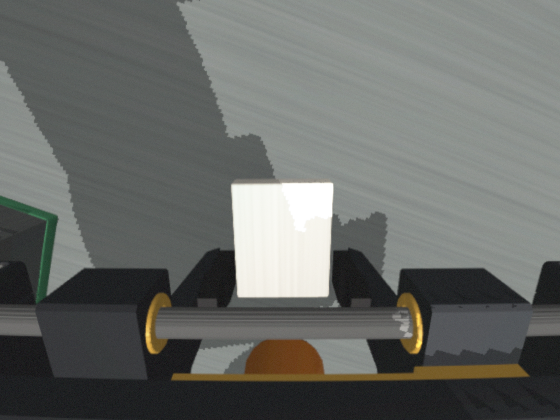

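The blank lies between the jaws, with its edges at columns 233–333 and the finger inner faces right against them. I'll close further to confirm the grip.

>>> {"api": "play_rows", "payload": {"targets": [[[0,0,0],[0,0,0],40],[[0,0,0],[0,0,0],30],[[0,0,0],[0,0,0],30]]}}

```text
clock: 3.08
eef_pos: [0.4065, 0.3365, 0.0219]
tcp_rot: [0.0, -0.168, 0.986, 0.0]
force: [0.3, -0.8, 0.2]
finger_gap: 0.365
grasp_force: 0.0
```

```bash
python3 - <<'E'
from h import *
s,im=snap("wrist","w4.png");_,b=snap("side")
s0=arm.sense()
print(blank(im,s),s["eef_pos"],yaw(s))
c=arm.calibration("wrist");H=np.linalg.inv(np.array(c["hand_eye"]))
for y in(-.03,0,.03):
  for z in (0,.014):print(y,z,cv2.projectPoints(np.array([[0,y,z]]),cv2.Rodrigues(H[:3,:3])[0],H[:3,3],np.array(c["K"]),np.array(c["dist_coeffs"]))[0].ravel())
r=cv2.resize(b[230:400,180:380],None,fx=2,fy=2)[:,:400]
v=np.hstack([im[150:400,100:460],cv2.resize(b[250:375,200:380],(360,250))]);cv2.imwrite("pics/c4.png",v[:,:,::-1])
E
```

```text
(array([0.40628867, 0.33616172]), array([0.07579752, 0.05955749]), np.float64(0.3388534598562527), [[331, 183], [232, 185], [235, 246], [253, 250], [253, 297], [314, 296], [314, 250], [330, 245]]) [0.40652152 0.33650901 0.02185811] 1.9079551610745382
-0.03 0 [232.63950927 247.55915296]
-0.03 0.014 [236.08406955 238.91110765]Traceback (most recent call last):
  File "<stdin>", line 7, in <module>
cv2.error: OpenCV(4.12.0) /io/opencv/modules/calib3d/src/calibration_base.cpp:1490: error: (-215:Assertion failed) npoints >= 0 && (depth == CV_32F || depth == CV_64F) in function 'projectPoints'
```

```bash
python3 - <<'E'
from h import *
im=cv2.imread("pics/w4.png")
_,b=snap("side");b=b[:,:,::-1]
c=arm.calibration("wrist");H=np.linalg.inv(np.array(c["hand_eye"]))
P=np.array([[x,.016,z] for x in(-.009,.009) for z in(-.02,-.01,0.,.007,.014)])
print(np.c_[P,cv2.projectPoints(P,cv2.Rodrigues(H[:3,:3])[0],H[:3,3],np.array(c["K"]),np.array(c["dist_coeffs"]))[0][:,0]].round(3))
v=np.hstack([cv2.resize(im[200:350,200:370],(510,450)),cv2.resize(b[250:375,220:300],(288,450))]);cv2.imwrite("pics/c4.png",v)
E
```

```text
[[-9.00000e-03  1.60000e-02 -2.00000e-02  3.11696e+02  2.77415e+02]
 [-9.00000e-03  1.60000e-02 -1.00000e-02  3.10186e+02  2.68930e+02]
 [-9.00000e-03  1.60000e-02  0.00000e+00  3.08829e+02  2.61307e+02]
 [-9.00000e-03  1.60000e-02  7.00000e-03  3.07957e+02  2.56417e+02]
 [-9.00000e-03  1.60000e-02  1.40000e-02  3.07144e+02  2.51852e+02]
 [ 9.00000e-03  1.60000e-02 -2.00000e-02  3.12654e+02  2.47011e+02]
 [ 9.00000e-03  1.60000e-02 -1.00000e-02  3.11039e+02  2.39941e+02]
 [ 9.00000e-03  1.60000e-02  0.00000e+00  3.09593e+02  2.33614e+02]
 [ 9.00000e-03  1.60000e-02  7.00000e-03  3.08668e+02  2.29567e+02]
 [ 9.00000e-03  1.60000e-02  1.40000e-02  3.07806e+02  2.25798e+02]]
```

View pics/c4.png

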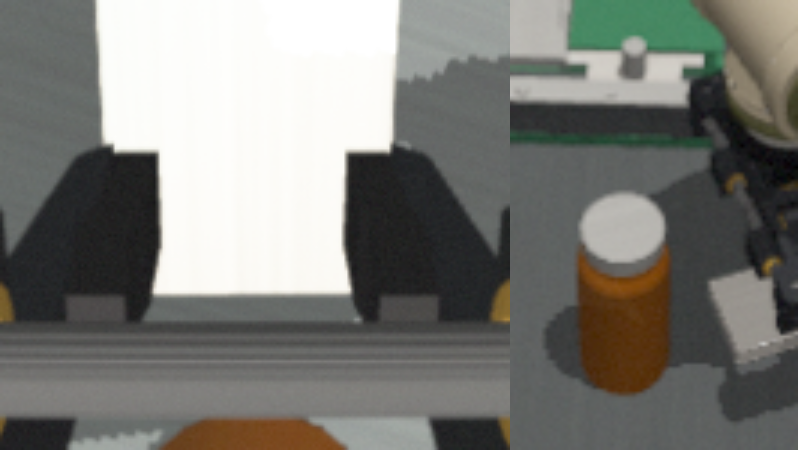

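Contrary to expectation, the fingers are over the blank. The pixels put the tips about 22 mm behind the reported TCP, not 14 mm ahead of it. I'll check this against the side view.

```bash
python3 - <<'E'
from h import *
s,b=snap("side");b=b[:,:,::-1].copy();_,a=snap("scene");a=a[:,:,::-1].copy()
q=s["tcp_rot"];R=Ro.from_quat(np.r_[q[1:],q[0]]).as_matrix()
out=[]
for n,im in(("side",b),("scene",a)):
  c=arm.calibration(n);im=cv2.resize(im,None,fx=5,fy=5,interpolation=cv2.INTER_CUBIC)
  for z,col in((-.0226,(0,0,255)),(.014,(255,0,255))):
    for y in(-.016,.016):
      X=R@np.array([0,y,z])+s["eef_pos"]
      p=cv2.projectPoints(X[None],cv2.Rodrigues(np.array(c["R"]))[0],np.array(c["t"]),np.array(c["K"]),np.array(c["dist_coeffs"]))[0].ravel()
      print(n,z,y,p);cv2.circle(im,tuple((p*5).astype(int)),4,col,-1)
  x,y=(p*5).astype(int);out.append(im[max(0,y-300):,max(0,x-200):][:500,:400])
cv2.imwrite("pics/c5.png",np.hstack(out))
E
```

```text
side -0.0226 -0.016 [291.07873881 321.49176717]
side -0.0226 0.016 [295.79985588 331.97611156]
side 0.014 -0.016 [290.47106558 330.64399455]
side 0.014 0.016 [295.09367641 341.1189    ]
scene -0.0226 -0.016 [348.81447228 119.87079169]
scene -0.0226 0.016 [350.49604567 113.47944949]
scene 0.014 -0.016 [347.74264137 127.13490585]
scene 0.014 0.016 [349.40976888 120.77198876]
```

View pics/c5.png

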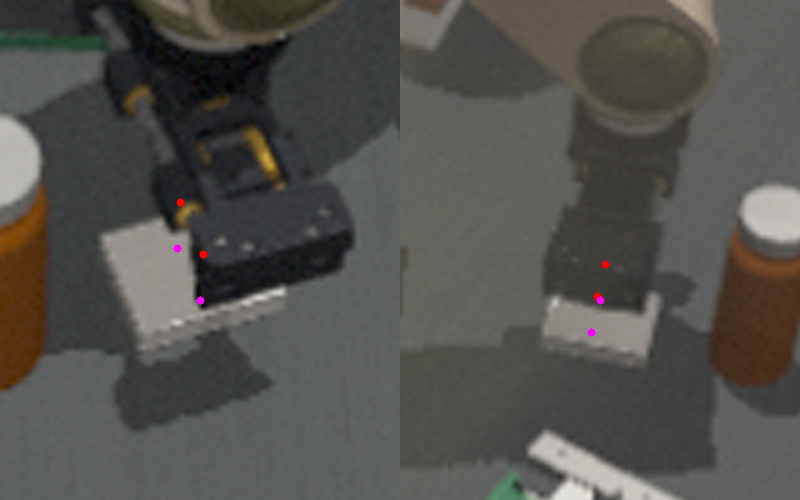

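```bash
python3 - <<'E'
from h import *
s=arm.sense();q=s["tcp_rot"];R=Ro.from_quat(np.r_[q[1:],q[0]]).as_matrix()
for n in("side","scene"):
  c=arm.calibration(n)
  X=np.array([[x,y,z] for z in(-.05,-.087) for y in(.0935,) for x in(-.0375,.0375)])
  p=cv2.projectPoints(X@R.T+s["eef_pos"],cv2.Rodrigues(np.array(c["R"]))[0],np.array(c["t"]),np.array(c["K"]),np.array(c["dist_coeffs"]))[0][:,0]
  print(n,np.c_[X,p].round(3))
print(s["joints"],s["force"],s["finger_gap"])
E
```

```text
side [[-3.80000e-02  9.40000e-02 -5.00000e-02  2.93247e+02  3.56789e+02]
 [ 3.80000e-02  9.40000e-02 -5.00000e-02  3.24160e+02  3.47716e+02]
 [-3.80000e-02  9.40000e-02 -8.70000e-02  2.93990e+02  3.46952e+02]
 [ 3.80000e-02  9.40000e-02 -8.70000e-02  3.25526e+02  3.37871e+02]]
scene [[-3.80000e-02  9.40000e-02 -5.00000e-02  3.65677e+02  9.48560e+01]
 [ 3.80000e-02  9.40000e-02 -5.00000e-02  3.44910e+02  9.09680e+01]
 [-3.80000e-02  9.40000e-02 -8.70000e-02  3.67050e+02  8.70070e+01]
 [ 3.80000e-02  9.40000e-02 -8.70000e-02  3.45921e+02  8.30960e+01]]
[ 4.69252882e-01  5.55602917e-01  1.69988831e+00  9.06774996e-06
  8.86140276e-01 -1.43879270e+00] [-0.31660871 -0.55772596 -0.29292145] 0.34827464713950834
```

The body corners agree: the whole gripper sits about 37 mm higher than the stated TCP geometry (tip height is roughly reported z + 23 mm). I'll reopen and go down in guarded steps.

>>> {"api": "play_rows", "payload": {"targets": [[[0,0,0],[0,0,0],88],[[0,0,0],[0,0,0],88],[[0,0,0],[0,0,0],88],[[0,0,0],[0,0,0],88],[[0,0,0],[0,0,0],88],[[0,0,0],[0,0,0],88],[[0,0,-8],[0,0,0],88],[[0,0,-8],[0,0,0],88],[[0,0,-6],[0,0,0],88],[[0,0,-3],[0,0,0],88],[[0,0,-3],[0,0,0],88],[[0,0,0],[0,0,0],88]]}}

```text
clock: 4.33
eef_pos: [0.4062, 0.3363, -0.0069]
tcp_rot: [-0.001, -0.168, 0.986, -0.0]
force: [0.2, -0.3, -0.4]
finger_gap: 1.0
grasp_force: 0.0
```

>>> {"api": "play_rows", "payload": {"targets": [[[0,0,-3],[0,0,0],88],[[0,0,-3],[0,0,0],88],[[0,0,0],[0,0,0],88]]}}

```text
clock: 4.58
eef_pos: [0.4063, 0.3364, -0.0126]
tcp_rot: [-0.0, -0.168, 0.986, -0.0]
force: [-0.8, 0.1, -0.2]
finger_gap: 0.995
grasp_force: 0.0
```

>>> {"api": "play_rows", "payload": {"targets": [[[0,0,-2],[0,0,0],88],[[0,0,-2],[0,0,0],88],[[0,0,-1],[0,0,0],88],[[0,0,0],[0,0,0],88]]}}

```text
clock: 4.92
eef_pos: [0.4064, 0.3364, -0.0174]
tcp_rot: [-0.0, -0.168, 0.986, -0.0]
force: [0.4, -0.0, 0.3]
finger_gap: 0.998
grasp_force: 0.0
```

>>> {"api": "play_rows", "payload": {"targets": [[[0,0,-1],[0,0,0],88],[[0,0,-1],[0,0,0],88],[[0,0,0],[0,0,0],88]]}}

```text
clock: 5.17
eef_pos: [0.4064, 0.3364, -0.0193]
tcp_rot: [-0.0, -0.168, 0.986, -0.0]
force: [0.4, -0.1, -0.7]
finger_gap: 1.0
grasp_force: 0.0
```

>>> {"api": "play_rows", "payload": {"targets": [[[0,0,-1],[0,0,0],88],[[0,0,-1],[0,0,0],88],[[0,0,0],[0,0,0],88]]}}

```text
clock: 5.42
eef_pos: [0.4065, 0.3364, -0.0213]
tcp_rot: [-0.0, -0.168, 0.986, -0.0]
force: [0.1, 0.1, -0.4]
finger_gap: 1.0
grasp_force: 0.0
```

>>> {"api": "play_rows", "payload": {"targets": [[[0,0,-1],[0,0,0],88],[[0,0,-0.5],[0,0,0],88],[[0,0,0],[0,0,0],88]]}}

```text
clock: 5.67
eef_pos: [0.4065, 0.3365, -0.0225]
tcp_rot: [0.0, -0.168, 0.986, 0.0]
force: [-0.9, -0.3, 3.8]
finger_gap: 0.999
grasp_force: 1.9
```

>>> {"api": "play_rows", "payload": {"targets": [[[0,0,-1],[0,0,0],88],[[0,0,0],[0,0,0],88]]}}

```text
clock: 5.83
eef_pos: [0.4066, 0.3365, -0.0225]
tcp_rot: [0.0, -0.168, 0.986, -0.0]
force: [-6.1, -4.3, 17.0]
finger_gap: 1.002
grasp_force: 8.2
```

The tips touched the table at z = -22.5 mm, so tip height = z + 22.5 mm. I'll raise to a tip height of 8 mm and grip.

>>> {"api": "play_rows", "payload": {"targets": [[[0,0,5],[0,0,0],88],[[0,0,4],[0,0,0],88],[[0,0,0],[0,0,0],70],[[0,0,0],[0,0,0],50],[[0,0,0],[0,0,0],50],[[0,0,0],[0,0,0],50],[[0,0,0],[0,0,0],50],[[0,0,0],[0,0,0],50],[[0,0,0],[0,0,0],50]], "squeeze": 30}}

```text
clock: 6.58
eef_pos: [0.4064, 0.3364, -0.0149]
tcp_rot: [-0.0, -0.168, 0.986, -0.0]
force: [0.4, -0.0, -2.5]
finger_gap: 0.679
grasp_force: 30.0
```

>>> {"api": "play_rows", "payload": {"targets": [[[0,0,10],[0,0,0],50],[[0,0,20],[0,0,0],50],[[0,0,25],[0,0,0],50],[[0,0,25],[0,0,0],50],[[0,0,20],[0,0,0],50],[[0,-10,0],[0,0,0],50],[[0,-20,0],[0,0,0],50],[[0,-25,0],[0,0,0],50],[[10,-25,0],[0,0,0],50],[[20,-25,0],[0,0,0],50],[[20,-25,0],[0,0,-0.05],50],[[20,-25,0],[0,0,-0.05],50]]}}

```text
clock: 7.58
eef_pos: [0.4764, 0.1795, 0.0844]
tcp_rot: [-0.001, -0.117, 0.993, -0.0]
force: [0.7, -0.0, -3.1]
finger_gap: 0.674
grasp_force: 30.0
```

>>> {"api": "play_rows", "payload": {"targets": [[[25,-25,0],[0,0,-0.05],50],[[25,-25,0],[0,0,-0.05],50],[[25,-25,0],[0,0,-0.05],50],[[25,-24,0],[0,0,-0.05],50],[[25,-15,0],[0,0,-0.042],50],[[25,-10,0],[0,0,0],50],[[25,0,0],[0,0,0],50],[[20,0,0],[0,0,0],50],[[12,0,0],[0,0,0],50],[[7,0,0],[0,0,0],50],[[0,0,0],[0,0,0],50],[[0,0,0],[0,0,0],50]]}}

```text
clock: 8.58
eef_pos: [0.6896, 0.057, 0.0839]
tcp_rot: [-0.001, 0.003, 1.0, 0.0]
force: [-0.1, 0.1, -2.3]
finger_gap: 0.676
grasp_force: 30.0
```

```bash
python3 - <<'E'
from h import *
s,im=snap("wrist","w6.png");print(s["eef_pos"],yaw(s),s["finger_gap"],s["grasp_force"],s["clock"])
v=cv2.resize(cv2.imread("pics/w6.png")[60:420,80:480],(800,600)if 0 else None,fx=1.6,fy=1.6);cv2.imwrite("pics/w6c.png",v)
E
```

```text
[0.68964973 0.05699354 0.08386073] 1.5657881313604864 0.6756340896624211 29.997092485427856 8.5833
```

View pics/w6.png

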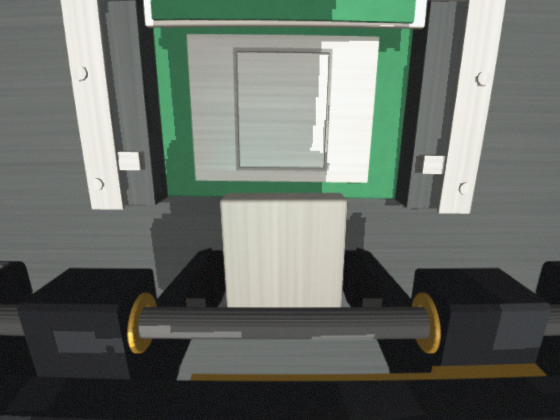

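The cavity outline corners are near (234,48), (331,48), (327,170) and (237,170). The block corners are near (187,35), (380,36), (367,184) and (194,181), and the held blank's far edge is at row 198, columns 222–346.

```bash
python3 - <<'E'
from h import *
s=arm.sense();g=cv2.imread("pics/w6.png").min(2).astype(float)
L=lambda r,lo,hi:lo+int(np.argmin(g[r-3:r+4,lo:hi].mean(0)))
T=lambda c,lo,hi:lo+int(np.argmin(g[lo:hi,c-3:c+4].mean(1)))
z=.0235
l=[(L(r,225,245),r) for r in range(60,165,10)];r_=[(L(r,322,338),r) for r in range(60,165,10)]
t=[(c,T(c,42,58)) for c in range(245,325,8)];b=[(c,T(c,160,178)) for c in range(245,325,8)]
print(l,r_,t,b)
F={}
for n,p in zip("lrtb",(l,r_,t,b)):
  P=onz("wrist",p,z,s);F[n]=P;print(n,np.median(P,0).round(4), end=' ')
for n in "lr":print("slope",n,np.polyfit(F[n][:,0],F[n][:,1],1))
for n in "tb":print("slope",n,np.polyfit(F[n][:,1],F[n][:,0],1))
print(np.round(onz("wrist",[(187,35),(380,36),(367,184),(194,181)],.024,s),4))
zb=s["eef_pos"][2]+.0225+.008
P=onz("wrist",[(222,198),(346,198),(343.5,290),(225,290)],zb,s);print("blank",zb,P.round(4))
E
```

```text
[(236, 60), (236, 70), (236, 80), (237, 90), (237, 100), (237, 110), (237, 120), (238, 130), (238, 140), (238, 150), (238, 160)] [(329, 60), (328, 70), (328, 80), (327, 90), (327, 100), (328, 110), (326, 120), (325, 130), (325, 140), (324, 150), (324, 160)] [(245, 51), (253, 51), (261, 51), (269, 51), (277, 51), (285, 51), (293, 52), (301, 52), (309, 52), (317, 52)] [(245, 167), (253, 167), (261, 167), (269, 167), (277, 167), (285, 168), (293, 168), (301, 168), (309, 168), (317, 168)]
l [0.6085 0.0246 0.0235] r [0.6088 0.0888 0.0235] t [0.5697 0.0564 0.0235] b [0.6501 0.0559 0.0235] slope l [-0.01824411  0.03565817]
slope r [-0.02038545  0.10127192]
slope t [0.02085673 0.56880493]
slope b [0.02295164 0.64885651]
[[ 0.5592 -0.0075  0.024 ]
 [ 0.5603  0.1238  0.024 ]
 [ 0.6629  0.1217  0.024 ]
 [ 0.66   -0.0107  0.024 ]]
blank 0.11481329725173484 [[0.651  0.0289 0.1148]
 [0.6512 0.0872 0.1148]
 [0.7001 0.0886 0.1148]
 [0.6999 0.0274 0.1148]]
```

>>> {"api": "play_rows", "payload": {"targets": [[[-10,-0.8,0],[0,0,-0.015],50],[[-20,0,0],[0,0,0],50],[[-20,0,0],[0,0,0],50],[[-20,0,0],[0,0,0],50],[[-9.5,0,-10],[0,0,0],50],[[0,0,-20],[0,0,0],50],[[0,0,-20],[0,0,0],50],[[0,0,-12],[0,0,0],50],[[0,0,-6],[0,0,0],50],[[0,0,0],[0,0,0],50],[[0,0,0],[0,0,0],50]]}}

```text
clock: 9.55
eef_pos: [0.6112, 0.0566, 0.0179]
tcp_rot: [0.0, 0.01, 1.0, -0.0]
force: [0.7, 0.8, -2.3]
finger_gap: 0.68
grasp_force: 30.0
```

```bash
python3 - <<'E'
from h import *
s,im=snap("wrist","w7.png");print(s["eef_pos"],yaw(s)-np.pi/2,s["finger_gap"],s["grasp_force"],s["force"])
cv2.imwrite("pics/w7c.png",cv2.resize(im[100:320,180:390,::-1],None,fx=2.7,fy=2.7))
E
```

```text
[0.61122689 0.05661701 0.01785861] -0.019774853192023212 0.679833667059917 29.997052252292633 [ 0.68834539  0.7842236  -2.31764229]
```

View pics/w7c.png

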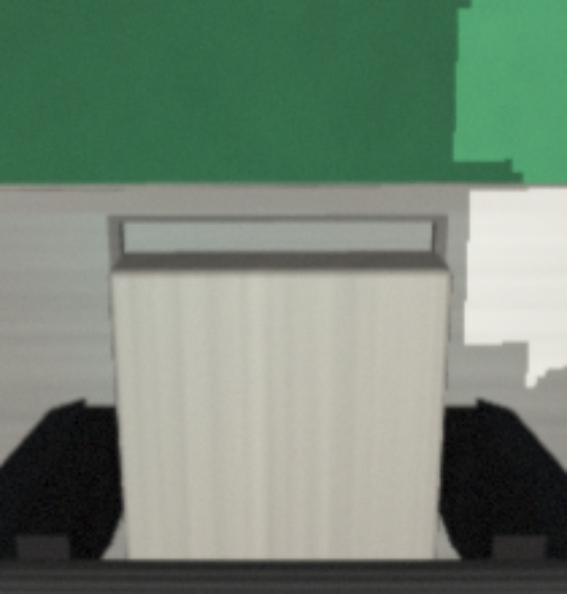

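The blank sits over the cavity and is about 0.3 mm off in y (blank mid column 280.5 against cavity 278.5 in the crop, which is enlarged 2.7 times). It needs about -1 mm in x. Lowering now.

>>> {"api": "play_rows", "payload": {"targets": [[[-1,-0.3,-3],[0,0,0],50],[[0,0,-3],[0,0,0],50],[[0,0,-2],[0,0,0],50],[[0,0,-1.5],[0,0,0],50],[[0,0,-1],[0,0,0],50],[[0,0,0],[0,0,0],50]]}}

```text
clock: 10.1
eef_pos: [0.6099, 0.0564, 0.0066]
tcp_rot: [-0.0, 0.01, 1.0, 0.0]
force: [-0.2, -0.0, -2.6]
finger_gap: 0.676
grasp_force: 30.0
```

>>> {"api": "play_rows", "payload": {"targets": [[[0,0,-1],[0,0,0],50],[[0,0,-1],[0,0,0],50],[[0,0,-1],[0,0,0],50],[[0,0,0],[0,0,0],50]]}}

```text
clock: 10.43
eef_pos: [0.6099, 0.0564, 0.0036]
tcp_rot: [-0.0, 0.01, 1.0, 0.0]
force: [0.3, -0.2, -1.7]
finger_gap: 0.675
grasp_force: 30.0
```

>>> {"api": "play_rows", "payload": {"targets": [[[0,0,-0.5],[0,0,0],50],[[0,0,0],[0,0,0],62],[[0,0,0],[0,0,0],66],[[0,0,0],[0,0,0],72],[[0,0,0],[0,0,0],80],[[0,0,0],[0,0,0],80],[[0,0,5],[0,0,0],80],[[0,0,15],[0,0,0],80],[[0,0,25],[0,0,0],80],[[0,0,25],[0,0,0],80],[[0,0,10],[0,0,0],80],[[0,0,0],[0,0,0],80]]}}

```text
clock: 11.43
eef_pos: [0.6113, 0.0563, 0.0859]
tcp_rot: [0.002, 0.01, 1.0, -0.0]
force: [1.2, 0.0, -0.7]
finger_gap: 0.909
grasp_force: 0.0
```

```bash
python3 - <<'E'
from h import *
s,im=snap("wrist","w8.png");print(s["eef_pos"],s["force"],yaw(s)-np.pi/2,s["clock"])
g=im.min(2)
cv2.imwrite("pics/w8c.png",im[:,:,::-1])
E
```

```text
[0.61126255 0.05630891 0.08592693] [ 1.16284379  0.03822935 -0.73101519] -0.019733736390844747 11.4333
```

View pics/w8c.png

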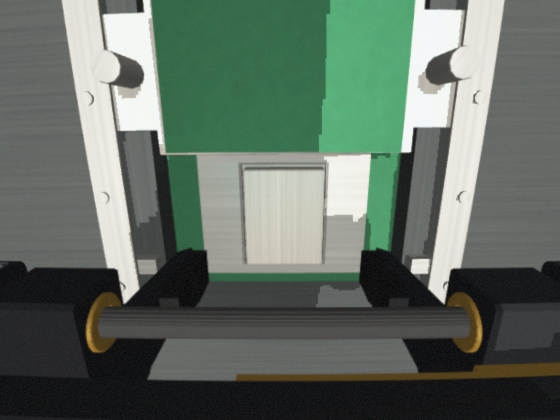

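The blank lies seated inside the cavity outline (columns 243–323, rows 167–265). The post tops are at about (107,65), which is the right post, and (462,61), the left post.

```bash
cat >> h.py <<'E'
O=np.array([.6099,.0567]);PS=-.020
def st(P):
    P=np.atleast_2d(P)[:,:2];u=np.array([np.cos(PS),np.sin(PS)]);v=np.array([-u[1],u[0]]);d=P-(O-.052*u)
    return np.c_[d@u,d@v]
def world(x,y):
    u=np.array([np.cos(PS),np.sin(PS)]);v=np.array([-u[1],u[0]]);return O+(x-.052)*u+y*v
E
python3 - <<'E'
from h import *
s=arm.sense()
T=onz("wrist",[(107,65),(462,61)],.076,s);print("posts",T.round(4),st(T).round(4))
P=onz("wrist",[(245,168),(324,168),(320,265),(247,265)],.034,s);print("blank",P.round(4),st(P.mean(0)),np.linalg.norm(P[0]-P[1]))
print("behind posts",[ (world(x,y)*1e3).round(1) for x in(-.051,.044) for y in(-.098,.098)])
for n,z in(("scene",.034),):print()
E
```

```text
posts [[ 0.5054 -0.0366  0.076 ]
 [ 0.507   0.155   0.076 ]] [[-0.0506 -0.0954]
 [-0.0529  0.0962]]
blank [[0.5693 0.0299 0.034 ]
 [0.5703 0.0867 0.034 ]
 [0.6471 0.085  0.034 ]
 [0.6461 0.0273 0.034 ]] [[0.05028465 0.00048411]] 0.056796655189047675
behind posts [array([505. , -39.2]), array([508.9, 156.7]), array([599.9, -41.1]), array([603.9, 154.8])]
```

>>> {"api": "play_rows", "payload": {"targets": [[[-10,10,0],[0,0,0],0],[[-25,18,0],[0,0,0],0],[[-25,18,0],[0,0,0],0],[[-25,18,0],[0,0,0],0],[[-25,18,0],[0,0,0],0],[[-20,14,-2],[0,0,0],0],[[-4,4,-10],[0,0,0],0],[[0,0,-15],[0,0,0],0],[[0,0,-15],[0,0,0],0],[[0,0,-10],[0,0,0],0],[[0,0,0],[0,0,0],0],[[0,0,0],[0,0,0],0]], "squeeze": 20}}

```text
clock: 12.48
eef_pos: [0.4756, 0.1562, 0.0306]
tcp_rot: [-0.001, 0.01, 1.0, -0.0]
force: [0.2, 0.3, 0.1]
finger_gap: 0.021
grasp_force: 0.0
```

>>> {"api": "play_rows", "payload": {"targets": [[[4,0,2],[0,0,0],0],[[4,0,0],[0,0,0],0],[[3,0,0],[0,0,0],0],[[2,0,0],[0,0,0],0],[[2,0,0],[0,0,0],0],[[2,0,0],[0,0,0],0],[[0,0,0],[0,0,0],0]]}}

```text
clock: 13.07
eef_pos: [0.4929, 0.1564, 0.0333]
tcp_rot: [-0.0, 0.01, 1.0, -0.0]
force: [-2.5, 0.7, 1.6]
finger_gap: 0.008
grasp_force: 1.2
```

>>> {"api": "play_rows", "payload": {"targets": [[[2,0,0],[0,0,0],0],[[2,0,0],[0,0,0],0],[[2,0,0],[0,0,0],0]]}}

```text
clock: 13.32
eef_pos: [0.4991, 0.1564, 0.0333]
tcp_rot: [-0.0, 0.01, 1.0, 0.0]
force: [-3.6, -0.0, 2.7]
finger_gap: 0.003
grasp_force: 1.8
```

>>> {"api": "play_rows", "payload": {"targets": [[[-11,0,0],[0,0,0],0],[[-10,-8,0],[0,0,0],0],[[0,-25,0],[0,0,0],0],[[0,-32,0],[0,0,0],0],[[0,-33,0],[0,0,0],0],[[0,-33,0],[0,0,0],0],[[0,-32,0],[0,0,0],0],[[0,-22,0],[0,0,0],0],[[0,-10,0],[0,0,0],0],[[4,0,0],[0,0,0],0],[[4,0,0],[0,0,0],0],[[2,0,0],[0,0,0],0]]}}

```text
clock: 14.32
eef_pos: [0.4888, -0.0376, 0.0334]
tcp_rot: [0.0, 0.009, 1.0, -0.0]
force: [0.4, 0.4, 0.0]
finger_gap: 0.004
grasp_force: 0.0
```

>>> {"api": "play_rows", "payload": {"targets": [[[2,0,0],[0,0,0],0],[[2,0,0],[0,0,0],0],[[2,0,0],[0,0,0],0],[[2,0,0],[0,0,0],0]]}}

```text
clock: 14.65
eef_pos: [0.4959, -0.038, 0.0332]
tcp_rot: [-0.0, 0.01, 1.0, 0.0]
force: [-3.5, 0.5, 2.2]
finger_gap: 0.005
grasp_force: 1.8
```

>>> {"api": "play_rows", "payload": {"targets": [[[2,0,0],[0,0,0],0],[[2.5,0,0],[0,0,0],0],[[2.5,0,0],[0,0,0],0],[[2,0,0],[0,0,0],0],[[0,0,0],[0,0,0],0]]}}

```text
clock: 15.07
eef_pos: [0.5056, -0.0387, 0.0333]
tcp_rot: [0.0, 0.01, 1.0, -0.0]
force: [0.2, 0.8, -0.1]
finger_gap: 0.004
grasp_force: 0.1
```

>>> {"api": "play_rows", "payload": {"targets": [[[-12,0,0],[0,0,0],0],[[0,20,0],[0,0,0],0],[[0,32,0],[0,0,0],0],[[0,33,0],[0,0,0],0],[[0,33,0],[0,0,0],0],[[0,33,0],[0,0,0],0],[[0,26,0],[0,0,0],0],[[0,13,0],[0,0,0],0],[[0,5,0],[0,0,0],0],[[2,0,0],[0,0,0],0],[[3,0,0],[0,0,0],0],[[2,0,0],[0,0,0],0]]}}

```text
clock: 16.07
eef_pos: [0.5004, 0.1554, 0.0333]
tcp_rot: [-0.0, 0.011, 1.0, 0.0]
force: [-3.3, 1.0, 2.4]
finger_gap: 0.01
grasp_force: 1.9
```

>>> {"api": "play_rows", "payload": {"targets": [[[2.5,0,0],[0,0,0],0],[[2.5,0,0],[0,0,0],0],[[2.5,0,0],[0,0,0],0],[[2.5,0,0],[0,0,0],0]]}}

```text
clock: 16.4
eef_pos: [0.5102, 0.156, 0.0333]
tcp_rot: [-0.0, 0.01, 1.0, -0.0]
force: [-4.0, 0.1, 1.5]
finger_gap: 0.005
grasp_force: 1.9
```

>>> {"api": "play_rows", "payload": {"targets": [[[2.5,0,0],[0,0,0],0],[[2.5,0,0],[0,0,0],0],[[2.5,0,0],[0,0,0],0],[[0,0,0],[0,0,0],0]]}}

```text
clock: 16.73
eef_pos: [0.5182, 0.1564, 0.0333]
tcp_rot: [0.0, 0.01, 1.0, 0.0]
force: [-0.6, -1.2, 0.3]
finger_gap: 0.008
grasp_force: 0.2
```

>>> {"api": "play_rows", "payload": {"targets": [[[-12,0,0],[0,0,0],0],[[-8,-20,0],[0,0,0],0],[[0,-32,0],[0,0,0],0],[[0,-33,0],[0,0,0],0],[[0,-33,0],[0,0,0],0],[[0,-33,0],[0,0,0],0],[[0,-26,0],[0,0,0],0],[[0,-13,0],[0,0,0],0],[[0,-5,0],[0,0,0],0],[[3,0,0],[0,0,0],0],[[3,0,0],[0,0,0],0],[[2,0,0],[0,0,0],0]]}}

```text
clock: 17.73
eef_pos: [0.506, -0.0377, 0.0333]
tcp_rot: [0.0, 0.009, 1.0, -0.0]
force: [-3.0, -1.3, 0.6]
finger_gap: 0.008
grasp_force: 1.6
```

>>> {"api": "play_rows", "payload": {"targets": [[[2.5,0,0],[0,0,0],0],[[2.5,0,0],[0,0,0],0],[[2.5,0,0],[0,0,0],0],[[2.5,0,0],[0,0,0],0]]}}

```text
clock: 18.07
eef_pos: [0.5155, -0.0382, 0.0333]
tcp_rot: [-0.0, 0.01, 1.0, 0.0]
force: [-4.4, -1.4, 2.1]
finger_gap: 0.005
grasp_force: 1.9
```

>>> {"api": "play_rows", "payload": {"targets": [[[2.5,0,0],[0,0,0],0],[[2.5,0,0],[0,0,0],0],[[2.5,0,0],[0,0,0],0],[[0,0,0],[0,0,0],0]]}}

```text
clock: 18.4
eef_pos: [0.5236, -0.0386, 0.0333]
tcp_rot: [0.0, 0.01, 1.0, -0.0]
force: [-0.6, -1.2, 0.1]
finger_gap: 0.002
grasp_force: 0.2
```

>>> {"api": "play_rows", "payload": {"targets": [[[-12,0,0],[0,0,0],0],[[0,20,0],[0,0,0],0],[[0,32,0],[0,0,0],0],[[0,33,0],[0,0,0],0],[[0,33,0],[0,0,0],0],[[0,33,0],[0,0,0],0],[[0,26,0],[0,0,0],0],[[0,13,0],[0,0,0],0],[[0,5,0],[0,0,0],0],[[2,0,0],[0,0,0],0],[[3,0,0],[0,0,0],0],[[2,0,0],[0,0,0],0]]}}

```text
clock: 19.4
eef_pos: [0.5187, 0.1554, 0.0334]
tcp_rot: [0.0, 0.011, 1.0, -0.0]
force: [-0.9, 0.5, 0.8]
finger_gap: 0.0
grasp_force: 1.2
```

>>> {"api": "play_rows", "payload": {"targets": [[[2.5,0,0],[0,0,0],0],[[2.5,0,0],[0,0,0],0],[[2.5,0,0],[0,0,0],0],[[2.5,0,0],[0,0,0],0]]}}

```text
clock: 19.73
eef_pos: [0.5281, 0.1561, 0.0333]
tcp_rot: [-0.0, 0.01, 1.0, -0.0]
force: [-3.5, -0.3, 2.0]
finger_gap: 0.005
grasp_force: 1.8
```

>>> {"api": "play_rows", "payload": {"targets": [[[2.5,0,0],[0,0,0],0],[[2.5,0,0],[0,0,0],0],[[2.5,0,0],[0,0,0],0],[[0,0,0],[0,0,0],0]]}}

```text
clock: 20.07
eef_pos: [0.5361, 0.1564, 0.0333]
tcp_rot: [0.0, 0.01, 1.0, 0.0]
force: [-0.2, 0.7, 0.3]
finger_gap: 0.006
grasp_force: 0.2
```

>>> {"api": "play_rows", "payload": {"targets": [[[-12,0,0],[0,0,0],0],[[-8,-20,0],[0,0,0],0],[[0,-32,0],[0,0,0],0],[[0,-33,0],[0,0,0],0],[[0,-33,0],[0,0,0],0],[[0,-33,0],[0,0,0],0],[[0,-26,0],[0,0,0],0],[[0,-13,0],[0,0,0],0],[[0,-5,0],[0,0,0],0],[[3,0,0],[0,0,0],0],[[3,0,0],[0,0,0],0],[[2,0,0],[0,0,0],0]]}}

```text
clock: 21.07
eef_pos: [0.524, -0.0374, 0.0333]
tcp_rot: [0.0, 0.009, 1.0, 0.0]
force: [-2.7, -0.7, 1.2]
finger_gap: 0.008
grasp_force: 1.7
```

>>> {"api": "play_rows", "payload": {"targets": [[[2.5,0,0],[0,0,0],0],[[2.5,0,0],[0,0,0],0],[[2.5,0,0],[0,0,0],0],[[2.5,0,0],[0,0,0],0]]}}

```text
clock: 21.4
eef_pos: [0.5336, -0.0382, 0.0333]
tcp_rot: [-0.0, 0.01, 1.0, 0.0]
force: [-3.0, 0.1, 1.8]
finger_gap: 0.002
grasp_force: 1.8
```

>>> {"api": "play_rows", "payload": {"targets": [[[2.5,0,0],[0,0,0],0],[[2.5,0,0],[0,0,0],0],[[2.5,0,0],[0,0,0],0],[[0,0,0],[0,0,0],0]]}}

```text
clock: 21.73
eef_pos: [0.5416, -0.0387, 0.0333]
tcp_rot: [0.0, 0.01, 1.0, -0.0]
force: [-0.1, 0.3, 0.4]
finger_gap: 0.007
grasp_force: 0.1
```

>>> {"api": "play_rows", "payload": {"targets": [[[-12,0,0],[0,0,0],0],[[0,20,0],[0,0,0],0],[[0,32,0],[0,0,0],0],[[0,33,0],[0,0,0],0],[[0,33,0],[0,0,0],0],[[0,33,0],[0,0,0],0],[[0,26,0],[0,0,0],0],[[0,13,0],[0,0,0],0],[[0,5,0],[0,0,0],0],[[2,0,0],[0,0,0],0],[[3,0,0],[0,0,0],0],[[2,0,0],[0,0,0],0]]}}

```text
clock: 22.73
eef_pos: [0.5367, 0.155, 0.0333]
tcp_rot: [0.0, 0.011, 1.0, -0.0]
force: [-2.5, 0.0, 0.9]
finger_gap: 0.006
grasp_force: 1.2
```

>>> {"api": "play_rows", "payload": {"targets": [[[2.5,0,0],[0,0,0],0],[[2.5,0,0],[0,0,0],0],[[2.5,0,0],[0,0,0],0],[[2.5,0,0],[0,0,0],0]]}}

```text
clock: 23.07
eef_pos: [0.5462, 0.156, 0.0333]
tcp_rot: [-0.0, 0.01, 1.0, -0.0]
force: [-2.9, -0.8, 2.1]
finger_gap: 0.006
grasp_force: 1.8
```

>>> {"api": "play_rows", "payload": {"targets": [[[2.5,0,0],[0,0,0],0],[[2.5,0,0],[0,0,0],0],[[2.5,0,0],[0,0,0],0],[[0,0,0],[0,0,0],0]]}}

```text
clock: 23.4
eef_pos: [0.5533, 0.1561, 0.0333]
tcp_rot: [-0.001, 0.01, 1.0, -0.0]
force: [-5.5, -1.4, 4.0]
finger_gap: 0.002
grasp_force: 2.7
```

>>> {"api": "play_rows", "payload": {"targets": [[[-12,0,0],[0,0,0],0],[[-8,-20,0],[0,0,0],0],[[0,-32,0],[0,0,0],0],[[0,-33,0],[0,0,0],0],[[0,-33,0],[0,0,0],0],[[0,-33,0],[0,0,0],0],[[0,-26,0],[0,0,0],0],[[0,-13,0],[0,0,0],0],[[0,-5,0],[0,0,0],0],[[3,0,0],[0,0,0],0],[[3,0,0],[0,0,0],0],[[2,0,0],[0,0,0],0]]}}

```text
clock: 24.4
eef_pos: [0.542, -0.0373, 0.0333]
tcp_rot: [0.0, 0.009, 1.0, 0.0]
force: [-0.6, -0.7, 0.7]
finger_gap: 0.004
grasp_force: 0.0
```

>>> {"api": "play_rows", "payload": {"targets": [[[2.5,0,0],[0,0,0],0],[[2.5,0,0],[0,0,0],0],[[2.5,0,0],[0,0,0],0],[[2.5,0,0],[0,0,0],0]]}}

```text
clock: 24.73
eef_pos: [0.5516, -0.0382, 0.0333]
tcp_rot: [-0.0, 0.01, 1.0, 0.0]
force: [-3.7, 0.5, 2.4]
finger_gap: 0.008
grasp_force: 1.8
```

>>> {"api": "play_rows", "payload": {"targets": [[[2.5,0,0],[0,0,0],0],[[2.5,0,0],[0,0,0],0],[[2.5,0,0],[0,0,0],0],[[0,0,0],[0,0,0],0]]}}

```text
clock: 25.07
eef_pos: [0.5596, -0.0387, 0.0333]
tcp_rot: [0.0, 0.01, 1.0, -0.0]
force: [-0.4, -0.4, 0.3]
finger_gap: 0.006
grasp_force: 0.2
```

>>> {"api": "play_rows", "payload": {"targets": [[[-12,0,0],[0,0,0],0],[[0,20,0],[0,0,0],0],[[0,32,0],[0,0,0],0],[[0,33,0],[0,0,0],0],[[0,33,0],[0,0,0],0],[[0,33,0],[0,0,0],0],[[0,26,0],[0,0,0],0],[[0,13,0],[0,0,0],0],[[0,5,0],[0,0,0],0],[[2,0,0],[0,0,0],0],[[3,0,0],[0,0,0],0],[[2,0,0],[0,0,0],0]]}}

```text
clock: 26.07
eef_pos: [0.5544, 0.155, 0.0333]
tcp_rot: [-0.0, 0.011, 1.0, -0.0]
force: [-2.9, 0.2, 2.6]
finger_gap: 0.003
grasp_force: 1.9
```

>>> {"api": "play_rows", "payload": {"targets": [[[2.5,0,0],[0,0,0],0],[[2.5,0,0],[0,0,0],0],[[2.5,0,0],[0,0,0],0],[[2.5,0,0],[0,0,0],0]]}}

```text
clock: 26.4
eef_pos: [0.5642, 0.156, 0.0333]
tcp_rot: [-0.0, 0.01, 1.0, -0.0]
force: [-2.5, -1.0, 1.5]
finger_gap: 0.006
grasp_force: 1.7
```

>>> {"api": "play_rows", "payload": {"targets": [[[2.5,0,0],[0,0,0],0],[[2.5,0,0],[0,0,0],0],[[2.5,0,0],[0,0,0],0],[[0,0,0],[0,0,0],0]]}}

```text
clock: 26.73
eef_pos: [0.5712, 0.1561, 0.0333]
tcp_rot: [-0.001, 0.01, 1.0, -0.0]
force: [-6.2, -2.6, 3.5]
finger_gap: 0.001
grasp_force: 3.0
```

>>> {"api": "play_rows", "payload": {"targets": [[[-12,0,0],[0,0,0],0],[[-8,-20,0],[0,0,0],0],[[0,-32,0],[0,0,0],0],[[0,-33,0],[0,0,0],0],[[0,-33,0],[0,0,0],0],[[0,-33,0],[0,0,0],0],[[0,-26,0],[0,0,0],0],[[0,-13,0],[0,0,0],0],[[0,-5,0],[0,0,0],0],[[3,0,0],[0,0,0],0],[[3,0,0],[0,0,0],0],[[2,0,0],[0,0,0],0]]}}

```text
clock: 27.73
eef_pos: [0.5601, -0.0373, 0.0333]
tcp_rot: [0.0, 0.009, 1.0, 0.0]
force: [-0.6, 0.1, -0.2]
finger_gap: 0.006
grasp_force: 0.0
```

>>> {"api": "play_rows", "payload": {"targets": [[[2.5,0,0],[0,0,0],0],[[2.5,0,0],[0,0,0],0],[[2.5,0,0],[0,0,0],0],[[2.5,0,0],[0,0,0],0]]}}

```text
clock: 28.07
eef_pos: [0.5695, -0.0382, 0.0333]
tcp_rot: [-0.0, 0.01, 1.0, 0.0]
force: [-3.4, 0.4, 2.0]
finger_gap: 0.006
grasp_force: 1.7
```

>>> {"api": "play_rows", "payload": {"targets": [[[2.5,0,0],[0,0,0],0],[[2.5,0,0],[0,0,0],0],[[0,0,0],[0,0,0],0]]}}

```text
clock: 28.32
eef_pos: [0.5751, -0.0386, 0.0333]
tcp_rot: [0.0, 0.01, 1.0, -0.0]
force: [-0.4, -0.1, 1.0]
finger_gap: 0.003
grasp_force: 0.1
```

>>> {"api": "play_rows", "payload": {"targets": [[[-12,0,0],[0,0,0],0],[[0,20,0],[0,0,0],0],[[0,32,0],[0,0,0],0],[[0,33,0],[0,0,0],0],[[0,33,0],[0,0,0],0],[[0,33,0],[0,0,0],0],[[0,26,0],[0,0,0],0],[[0,13,0],[0,0,0],0],[[0,5,0],[0,0,0],0],[[2,0,0],[0,0,0],0],[[3,0,0],[0,0,0],0],[[2,0,0],[0,0,0],0]]}}

```text
clock: 29.32
eef_pos: [0.5702, 0.155, 0.0333]
tcp_rot: [0.0, 0.011, 1.0, -0.0]
force: [0.4, -0.4, -0.4]
finger_gap: 0.005
grasp_force: 0.0
```

>>> {"api": "play_rows", "payload": {"targets": [[[2.5,0,0],[0,0,0],0],[[2.5,0,0],[0,0,0],0],[[2.5,0,0],[0,0,0],0],[[2.5,0,0],[0,0,0],0],[[2,0,0],[0,0,0],0],[[0,0,0],[0,0,0],0]]}}

```text
clock: 29.82
eef_pos: [0.582, 0.1563, 0.0333]
tcp_rot: [0.0, 0.01, 1.0, -0.0]
force: [-1.4, -0.4, 0.1]
finger_gap: 0.009
grasp_force: 0.4
```

>>> {"api": "play_rows", "payload": {"targets": [[[1.5,0,0],[0,0,0],0],[[1,0,0],[0,0,0],0],[[0,0,0],[0,0,0],0]]}}

```text
clock: 30.07
eef_pos: [0.5834, 0.1562, 0.0332]
tcp_rot: [-0.001, 0.01, 1.0, -0.0]
force: [-6.3, -1.8, 3.5]
finger_gap: 0.009
grasp_force: 3.0
```

Not clearly at the stop yet. I'll nudge once more, then work the right post.

>>> {"api": "play_rows", "payload": {"targets": [[[1.5,0,0],[0,0,0],0],[[0,0,0],[0,0,0],0]]}}

```text
clock: 30.23
eef_pos: [0.5847, 0.1561, 0.0332]
tcp_rot: [-0.001, 0.01, 1.0, -0.0]
force: [-7.7, -2.6, 5.1]
finger_gap: 0.005
grasp_force: 3.7
```

>>> {"api": "play_rows", "payload": {"targets": [[[-12,0,0],[0,0,0],0],[[-6,-20,0],[0,0,0],0],[[0,-32,0],[0,0,0],0],[[0,-33,0],[0,0,0],0],[[0,-33,0],[0,0,0],0],[[0,-33,0],[0,0,0],0],[[0,-26,0],[0,0,0],0],[[0,-13,0],[0,0,0],0],[[0,-5,0],[0,0,0],0],[[3,0,0],[0,0,0],0],[[3,0,0],[0,0,0],0],[[2,0,0],[0,0,0],0]]}}

```text
clock: 31.23
eef_pos: [0.576, -0.0372, 0.0333]
tcp_rot: [0.0, 0.009, 1.0, 0.0]
force: [-3.0, -1.7, 0.0]
finger_gap: 0.002
grasp_force: 1.2
```

>>> {"api": "play_rows", "payload": {"targets": [[[2,0,0],[0,0,0],0],[[2,0,0],[0,0,0],0],[[0,0,0],[0,0,0],0]]}}

```text
clock: 31.48
eef_pos: [0.5797, -0.0378, 0.0332]
tcp_rot: [-0.0, 0.009, 1.0, 0.0]
force: [-1.7, 1.2, -0.1]
finger_gap: 0.007
grasp_force: 0.6
```

>>> {"api": "play_rows", "payload": {"targets": [[[1.5,0,0],[0,0,0],0],[[0,0,0],[0,0,0],0]]}}

```text
clock: 31.65
eef_pos: [0.5811, -0.0383, 0.0332]
tcp_rot: [-0.0, 0.01, 1.0, 0.0]
force: [-2.5, 1.8, 0.4]
finger_gap: 0.002
grasp_force: 0.8
```

>>> {"api": "play_rows", "payload": {"targets": [[[1,0,0],[0,0,0],0],[[0,0,0],[0,0,0],0]]}}

```text
clock: 31.82
eef_pos: [0.5821, -0.0385, 0.0332]
tcp_rot: [0.0, 0.01, 1.0, 0.0]
force: [-1.7, 2.2, 1.1]
finger_gap: 0.0
grasp_force: 0.8
```

>>> {"api": "play_rows", "payload": {"targets": [[[1,0,0],[0,0,0],0],[[0,0,0],[0,0,0],0]]}}

```text
clock: 31.98
eef_pos: [0.5826, -0.0386, 0.0332]
tcp_rot: [-0.001, 0.01, 1.0, 0.0]
force: [-4.6, 0.9, 2.1]
finger_gap: 0.007
grasp_force: 2.3
```

>>> {"api": "play_rows", "payload": {"targets": [[[1,0,0],[0,0,0],0],[[0,0,0],[0,0,0],0]]}}

```text
clock: 32.15
eef_pos: [0.5827, -0.0386, 0.0332]
tcp_rot: [-0.002, 0.01, 1.0, 0.0]
force: [-11.3, 1.1, 5.2]
finger_gap: 0.006
grasp_force: 5.1
```

>>> {"api": "play_rows", "payload": {"targets": [[[1,0,0],[0,0,0],0],[[0,0,0],[0,0,0],0]]}}

```text
clock: 32.32
eef_pos: [0.5828, -0.0386, 0.0331]
tcp_rot: [-0.003, 0.01, 1.0, 0.0]
force: [-17.3, 0.1, 9.0]
finger_gap: 0.003
grasp_force: 7.9
```

The right post is on its stop. Back to the left post to finish it the same way.

>>> {"api": "play_rows", "payload": {"targets": [[[-10,0,0],[0,0,0],0],[[0,20,0],[0,0,0],0],[[0,32,0],[0,0,0],0],[[0,33,0],[0,0,0],0],[[0,33,0],[0,0,0],0],[[0,33,0],[0,0,0],0],[[0,26,0],[0,0,0],0],[[0,13,0],[0,0,0],0],[[0,5,0],[0,0,0],0],[[2,0,0],[0,0,0],0],[[3,0,0],[0,0,0],0],[[3,0,0],[0,0,0],0]]}}

```text
clock: 33.32
eef_pos: [0.5837, 0.1549, 0.0334]
tcp_rot: [0.0, 0.011, 1.0, -0.0]
force: [-1.3, 0.3, -0.1]
finger_gap: 0.004
grasp_force: 0.0
```

>>> {"api": "play_rows", "payload": {"targets": [[[2,0,0],[0,0,0],0],[[1,0,0],[0,0,0],0],[[0,0,0],[0,0,0],0]]}}

```text
clock: 33.57
eef_pos: [0.586, 0.1555, 0.0332]
tcp_rot: [-0.0, 0.01, 1.0, -0.0]
force: [-1.5, -1.0, 0.1]
finger_gap: 0.007
grasp_force: 0.9
```

>>> {"api": "play_rows", "payload": {"targets": [[[1,0,0],[0,0,0],0],[[0,0,0],[0,0,0],0]]}}

```text
clock: 33.73
eef_pos: [0.5861, 0.1556, 0.0332]
tcp_rot: [-0.001, 0.01, 1.0, -0.001]
force: [-7.8, -5.1, 4.1]
finger_gap: 0.008
grasp_force: 3.6
```

>>> {"api": "play_rows", "payload": {"targets": [[[1,0,0],[0,0,0],0],[[0,0,0],[0,0,0],0]]}}

```text
clock: 33.9
eef_pos: [0.5861, 0.1556, 0.0331]
tcp_rot: [-0.003, 0.01, 1.0, -0.001]
force: [-12.9, -5.8, 7.4]
finger_gap: 0.01
grasp_force: 6.3
```

>>> {"api": "play_rows", "payload": {"targets": [[[-6,0,0],[0,0,0],0],[[-12,0,0],[0,0,0],0],[[-10,0,15],[0,0,0],0],[[0,0,30],[0,0,0],0],[[0,0,30],[0,0,0],0],[[0,0,20],[0,0,0],0],[[0,0,0],[0,0,0],0],[[0,0,0],[0,0,0],0],[[0,0,0],[0,0,0],0]]}}

```text
clock: 34.65
eef_pos: [0.5595, 0.1563, 0.1271]
tcp_rot: [-0.001, 0.01, 1.0, -0.0]
force: [-0.7, -0.4, -0.9]
finger_gap: 0.0
grasp_force: 0.0
```

```bash
python3 - <<'E'
from h import *
s=arm.sense();print(s["eef_pos"],s["force"],s["clock"]);print(arm.sign_off())
E
```

```text
[0.55952972 0.15631844 0.12706296] [-0.73652084 -0.44736056 -0.87483298] 34.65
the job is handed in; nothing more can be done
None
```

The oblong blank is seated in the cavity, the shutter is pushed onto its end stops at both posts and square, and I handed the job in at about 35 s; I judged the shut position from the arm's force and position, not a final picture, and sign-off gave no verdict.

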